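Turn the hob up four clicks and start it

TASK

The pan is on the portable hob, ready to heat. Turn the hob up: with the fingertips closed, push on the bar of its control knob and turn it clockwise (seen from above) exactly four clicks from where it stands, not letting it run past the fourth, and without gripping the knob. Then press the oblong start key fully down with a fingertip and let it spring back; leave the small round keys, the pan and the other things alone.

Things in the scene. Friction and masses are not known exactly. Their poses are not given: they have to be found in the camera images.
- hob: Portable induction hob, fixed on the worktop: steel case 310 (x) x 300 (y) x 62 mm high; origin under its centre, x away from the operator, y left, z up. Flat top at z = 62 mm. At the back black glass with the cooking ring, centre (50, 0) mm. Along the front, x = -152 to -56 mm, an aluminium control panel: the knob at the right, then to its left a row of three keys.
- knob_axis (a point): On the knob's vertical axis, level with the top of its bar: (-107, -75, 92) mm in the hob's frame. Black endless control knob without a scale: round skirt 60 mm across, top 70 mm above the worktop; over it a straight upright bar 53 mm long, 13 mm wide, up to 92 mm above the worktop. One end of the bar, here called the pointer, has a white line on its top.
- pointer_tip (a point): Top of the bar at its pointer end, 26 mm from the axis. The direction from knob_axis to it is where the knob points (anywhere at the start); it goes round with the knob.
- dial (a joint): Turn of the knob since the start, rad, growing clockwise seen from above; starts at 0, at rest in a click stop. Click stops every 0.5236 (30 degrees), endless. Ball detent: resists most as it leaves a stop (0.08 N m, 4 N at 20 mm radius), falls to nothing half way, then the knob snaps forward by itself into the next stop and stays there.
- bar_back: The long face of the bar that looks anticlockwise at the pointer end: pushing it near the pointer end turns the knob clockwise. Origin on the knob's axis, 62 mm above the worktop; x along the bar to the pointer, z up; the face lies at y = +6.5 mm, z = 8 to 28 mm.
- bar_front: The other long face of the bar, at y = -6.5 mm in the same frame. Pressing both long faces at once counts as gripping the knob.
- start_top (a point): Centre of the top of the start key: grey oblong key, 38 mm (y) x 18 mm (x), the one nearest the knob, standing 6 mm above the panel (68 mm above the worktop) at (-115, 22) mm in the hob's frame.
- key_start (a joint): Travel of the start key in m: 0 = up, 0.004 = fully down. It springs back by itself; about 1.5 N to begin, 4.5 N fully down.
- key_minus (a joint): Travel of the middle key, small and round (14 mm across, at (-115, 78) mm in the hob's frame), m, 0 = up. Leave alone.
- key_plus (a joint): Travel of the left-hand small round key (14 mm across, at (-115, 112) mm in the hob's frame), m, 0 = up. Leave alone.
- pan: Shallow steel pan standing loose on the cooking ring: 172 mm across the rim, 44 mm high (rim 106 mm above the worktop), a loop handle at each side, 238 mm over both. Origin under its centre. Leave alone.
- mug: White mug 91 mm high on the worktop at the right. Leave alone.
- spoon: Wooden spoon 310 mm long lying on the chopping board at the left. Leave alone.
- apple: Apple 75 mm across on the chopping board at the left. Leave alone.
- lemon: Lemon 78 mm long on the chopping board at the left. Leave alone.
- spice_jar: Spice jar with red cap, 45 mm across, 106 mm high, at the right. Leave alone.

How it is judged (in metres and radians):
On the way, in this order (a step that is already met when the one before it is completed fails the run):
1. the knob rests four clicks up from its start (value of joint dial between 1.9635 and 2.2253 rad and velocity of joint dial below 0.3 rad/s and value of joint key_start below 0.001 m), for 0.3 s.
2. the start key is pressed fully down with the knob still there (value of joint dial between 1.9635 and 2.2253 rad and value of joint key_start above 0.0033 m), for 0.1 s.
At the end, for the whole second after the job is handed in: The knob rests in the fourth stop up from where it began (within a quarter of a click, 7.5 degrees), the start key has been pressed and is up again, the round keys are up, and the pan and other loose things are within 15 mm of where they stood (value of joint dial between 1.9635 and 2.2253 rad and value of joint each of key_start, key_minus, key_plus below 0.001 m and distance of each of pan, mug, spoon, apple, lemon, spice_jar from where it was at the start of the episode below 0.015 m); the robot touches nothing.
It fails at once if the knob runs well past the fourth click (by more than 0.6 of a click) (value of joint dial above 2.4086 rad).
It fails at once if the start key is pressed before the knob is at the fourth click (value of joint key_start above 0.002 m and not (value of joint dial between 1.9635 and 2.2253 rad)).
It fails at once if the knob's bar is gripped: both long faces pressed at once (contact force between the fingers and bar_back above 1 N and contact force between the fingers and bar_front above 1 N).
It fails at once if a small round key is pressed (value of joint any of key_minus, key_plus above 0.002 m).
It fails at once if the pan or another loose thing is moved by more than 15 mm (distance of any of pan, mug, spoon, apple, lemon, spice_jar from where it was at the start of the episode above 0.015 m).
It also fails if it takes over 45 s, if anything falls off the work surface, if the arm or the gripper's body presses on something with over 40 N, if the wrist force passes 120 N, or if a joint passes its speed limit or range.

ROBOT

A 6-joint arm with a two-finger parallel gripper is mounted at the origin on a cart in front of the work surface, level with it; the furniture and walls round the work are solid. World frame = base frame: x ahead of the robot, y to its left, z up, the work surface at z = 0. Lengths are in mm, angles in rad, forces in N, time in s.
With the tool pointing down it reaches from about 300 to 875 mm from the base axis. Payload 4.2 kg.
Tool frame: the origin (TCP) lies midway between the tips of the shut fingers; the grasp point (between the pads) lies 19 mm behind it; z points along the fingers, y is the line along which they close (so a half turn about z gives the same grasp; the last joint's range is limited). The gripper opens to 85 mm and grips with 20 to 120 N. Pads are 22 mm wide; open, the fingers measure 114 mm over their backs; the gripper's body (76 mm by 85 mm) begins 54 mm behind the grasp point. The pads swing forward as they close: fully open they stand 13 mm farther back than shut.
Start: joints at [1.221, 0.32, 1.565, -0, 1.257, -0.02], TCP at [186.218, 544.026, 231.338] pointing down, gripper open.
Joint ranges: [-3.11, 3.11], [-0.84, 2.01], [0.21, 2.61], [-1.34, 4.49], [0.05, 2.63], [-2.56, 2.56]. Speed limits (rad/s): [2.57, 2.57, 3.14, 3.14, 3.14, 3.14].

INTERFACE

Orientations are given as a unit quaternion [x, y, z, w].
In Python, from bench import * gives the robot as it stands.
- The arm moves only by the shell command python3 -m creep 'ROWS' [FORCE]. ROWS is a JSON list of rows, 1 to 5 of them, each of 7 numbers: the finger opening in mm, then dx, dy, dz in mm, then a rotation vector rx, ry, rz in rad; each row shifts and turns the commanded pose from where the row before left it, along the tool's axes as they then stand; what a row does not reach is not made up. A row lasts 1/8 s, in which the tool goes at most 62.5 mm and 0.188 rad, less where a joint would pass 70% of its speed; a pose out of reach is approached as far as the arm can. The fingers move at their own pace and stop on an object; FORCE is the grip in N (left out, the last holds). Time passes only in rows, so rows that do not move let the fingers close. It prints the time, the measured TCP pose, the force, the opening and the grip force at its end.
- sense(): the state, without advancing time (a new reading comes with each control period).
- grab_frame(name): name is "scene" or "top"; returns a dict with "img" (384x512x3 uint8, red, green, blue), "z_map" (384x512 float32, mm along the optical axis (not along the pixel's ray), 0 where there is no reading), "fovy" (degrees; the focal length in pixels is half the picture's height over the tangent of half this angle, whatever the lens; pixels are square), "cx", "cy" (the principal point, pixels), "R" (3x3) and "t" (3): a world point X has camera coordinates R X + t. Camera axes: x right, y down, z forward; pixel columns grow to the right and rows downward; lengths in mm; the calibration is good to about 2 mm. A picture is of the moment at which its call begins.
- finish_job(): hands the job in; it is judged then, once.
Trained networks look in the newest picture that a camera, given by its name, has taken for a name from the list of things; names that differ only in an ending like _2 or _b are one class to them, and where a whole thing is asked for, a point or a joint stands for the part that bears it (a point fixed in the world has none). Each returns a list of dicts, best first, with "p" (0 to 1); they miss things now and then, are a little off and sometimes report something else, mostly with a low value. They report only what shows in the picture. A call takes as long as a camera call.
- silhouettes(camera, label): "pixels" (384x512 bool, what is visible of it) and "location" ([column, row] in pixels, amid what is visible of it).
The state is a dict: "time": time; "joints": joint angles; "joint_vel": joint speeds; "joint_torque": joint torques, N m; "tool_pos": TCP position; "ee_rot": TCP orientation; "contact_force": force on the tool from outside, world axes, zero at the start; "moment": the same for the moment, N m; "width": finger opening in mm; "grip_force": force on a finger pad.
Only numpy, scipy, OpenCV 4.12 (cv2) and the standard library are available. Lean on these libraries where they do the work, as an engineer would, in place of code of your own. Each camera call takes 0.05 s, during which the arm holds its last target. There are 200 camera calls.

## Working session

There is one attempt and no reset: what is moved stays moved. The work goes in short steps, Python scripts to look and compute and a shell command to move; the robot and the scene stay as the last step left them, time stands still between calls to the robot, and variables do not carry over. Pictures are saved under pics/ and viewed, at most 10 in all, crops included, and the job is handed in when it is done.

```bash
mkdir -p pics
cat > h.py <<'E'
from bench import *
import numpy as np, cv2
def bp(f,u,v,z=None):
    F=f["img"].shape[0]/2/np.tan(np.radians(f["fovy"])/2)
    d=f["z_map"][int(round(v)),int(round(u))] if z is None else 1
    c=np.array([(u-f["cx"])/F,(v-f["cy"])/F,1])
    R=np.array(f["R"]);t=np.array(f["t"])
    o=-R.T@t; r=R.T@c
    return o+r*d if z is None else o+r*(z-o[2])/r[2]
E
python3 - <<'E'
from h import *
for c in ("top","scene"):
    f=grab_frame(c); cv2.imwrite(f"pics/{c}.png",f["img"][:,:,::-1])
    print(c,f["fovy"],np.round(f["R"],2).tolist(),np.round(f["t"]))
    for n,z in (("knob_axis",92),("pointer_tip",92),("start_top",68),("key_minus",66),("key_plus",66),("pan",106),("hob",62)):
        for d in silhouettes(c,n)[:2]:
            u,v=d["location"]; print(n,round(d["p"],2),np.round([u,v]),d["pixels"].sum(),np.round(bp(f,u,v,z),1),np.round(bp(f,u,v),1))
s=sense();print(s["time"],s["tool_pos"],s["ee_rot"],s["width"])
E
```

```text
top 54.72243841341248 [[0.03, -1.0, 0.0], [-0.99, -0.03, -0.15], [0.15, 0.0, -0.99]] [ -46.  481. 1243.]
knob_axis 0.67 [278. 186.] 5694 [ 474.7 -113.1   92. ] [ 479.6 -115.2   60.1]
pointer_tip 0.62 [305. 201.] 256 [ 428.3 -201.6   92. ] [ 430.5 -204.2   72.9]
start_top 0.44 [276. 201.] 28 [ 426.7 -106.5   68. ] [ 427.6 -107.    60.2]
key_minus 0.15 [276. 203.] 54 [ 421.3 -108.4   66. ] [ 420.8 -108.2   70.3]
pan 0.95 [277. 155.] 2129 [ 577.8 -107.5  106. ] [ 586.9 -109.7   68.5]
pan 0.58 [306. 200.] 233 [ 428.4 -203.5  106. ] [ 430.3 -205.9   89.2]
hob 0.84 [277. 182.] 5997 [ 491.9 -110.1   62. ] [ 492.  -110.2   61. ]
scene 43.994484223357986 [[0.72, -0.7, -0.02], [-0.46, -0.45, -0.76], [0.52, 0.56, -0.65]] [-348.  288. 1451.]
knob_axis 0.63 [288. 220.] 4990 [ 449.3 -182.9   92. ] [ 469.8 -164.6   65.8]
pointer_tip 0.79 [291. 229.] 230 [ 425.8 -216.7   92. ] [ 434.  -209.5   81.2]
key_minus 0.3 [284. 220.] 5182 [ 462.9 -153.9   66. ] [ 466.1 -151.    61.9]
key_plus 0.6 [288. 231.] 60 [ 434.5 -197.3   66. ] [ 430.4 -201.    71.5]
key_plus 0.52 [378. 240.] 463 [ 602.4 -426.2   66. ] [ 592.4 -431.2   77.1]
pan 0.92 [299. 195.] 1608 [ 555.9 -133.6  106. ] [ 586.3 -108.    72.1]
hob 0.91 [283. 218.] 4922 [ 467.1 -143.3   62. ] [ 466.  -144.3   63.4]
0.8 [186.19287083 544.03895633 231.37471863] [1.64130863e-01 9.86438571e-01 7.96530807e-05 7.64708601e-06] 85.72070291248352
```

Run:
```python
from h import *
a=cv2.imread("pics/top.png")[130:240,215:345]; b=cv2.imread("pics/scene.png")[165:275,220:350]
r=lambda i:cv2.resize(i,None,fx=6,fy=5.4,interpolation=cv2.INTER_CUBIC)
r=lambda i:cv2.resize(i,None,fx=5.4,fy=5.4,interpolation=cv2.INTER_CUBIC)
cv2.imwrite("pics/a1.png",r(a)); cv2.imwrite("pics/b1.png",r(b))
```

```text
(no output)
```

View pics/a1.png

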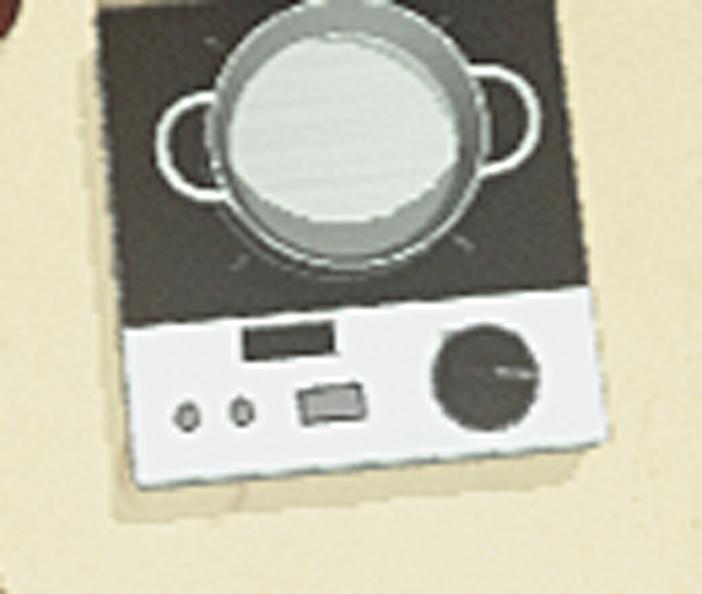

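View pics/b1.png

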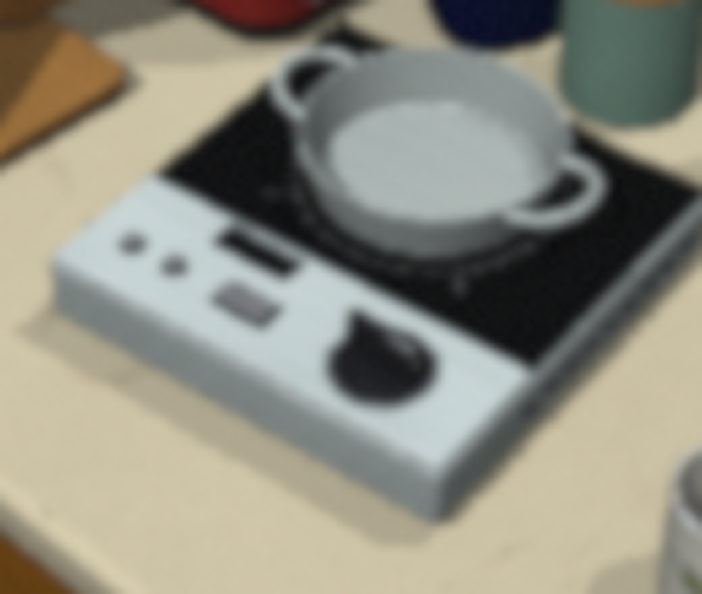

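The top crop shows the panel along the front, with the knob near (487,377), its white line pointing right from (497,373) to (535,376), the start key at (331,404) and the round keys at (242,411) and (187,416). The scene crop agrees: the pointer is towards −y. Next I fit the hob pose.

```bash
cat > fit.py <<'E'
from h import *
from scipy.optimize import least_squares
f=grab_frame("top"); px=lambda U,V:((U+.5)/5.4-.5+215,(V+.5)/5.4-.5+130)
g=cv2.cvtColor(f["img"],cv2.COLOR_RGB2GRAY).astype(float)
m=np.zeros(g.shape,bool); m[188:213,292:318]=g[188:213,292:318]<120
n,l,st,ce=cv2.connectedComponentsWithStats(m.astype(np.uint8)); k=1+np.argmax(st[1:,4]); print("knob blob",st[k],ce[k])
obs=[((-115,22),68,px(331,404)),((-115,112),66,px(187,416)),((-115,78),66,px(242,411)),((-56,155-5),62,px(122,326)),((-56,-150),62,px(588,287)),((155,150),62,px(98,10))]
W=np.array([bp(f,*p,z)[:2] for _,z,p in obs]); H=np.array([o[0] for o in obs],float)
T=lambda q,h:np.array([[np.cos(q[2]),-np.sin(q[2])],[np.sin(q[2]),np.cos(q[2])]])@np.array(h,float)+q[:2]
r=least_squares(lambda q:np.concatenate([T(q,h)-w for h,w in zip(H,W)]),[490,-110,0],loss="soft_l1",f_scale=2)
q=r.x; print("hob",q.round(3),"res",r.fun.reshape(-1,2).round(1).tolist())
print("knob",T(q,(-107,-75)),"blob@70",bp(f,*ce[k],70)[:2],"@80",bp(f,*ce[k],80)[:2],"start",T(q,(-115,22)))
a,b=[bp(f,*px(*p),92)[:2] for p in ((497,373),(535,376))]; print("line",a,b,np.degrees(np.arctan2(*(b-a)[::-1])))
F=192/np.tan(np.radians(f["fovy"])/2)
# refine line: bright pixels within knob
ys,xs=np.nonzero(l==k); print("grey rows"); print(g[192:206,302:317].astype(int))
E
python3 fit.py
python3 - <<'E'
import cv2;cv2.imwrite("pics/k1.png",0*cv2.imread("pics/a1.png"))
E
```

```text
knob blob [295 190  19  20 272] [304.03676471 199.49632353]
hob [ 5.33255e+02 -1.18125e+02  1.09000e-01] res [[0.2, -0.8], [0.1, -0.2], [-0.2, -0.0], [-1.1, 1.7], [-1.1, -5.1], [4.6, 2.4]]
knob [ 435.07270942 -204.34753375] blob@70 [ 435.13512881 -201.66262456] @80 [ 433.93108497 -200.31493156] start [ 416.54124792 -108.79867224]
line [ 435.45991993 -207.19543878] [ 434.25231114 -230.310863  ] -92.99055912827833
grey rows
[[ 71  90  89  83  88  83  77  80  92 172 241 244 240 239 238]
 [ 90  83  86  88  81  88  82  78  78  94 202 244 241 238 238]
 [ 90  81  86  84  87  83  89  84  84  77 121 233 247 240 238]
 [ 84  87  84  85  86  91  86  85  83  77  97 176 241 244 239]
 [ 87  88  84  84  83  83  78  85  84  82  85 108 231 247 240]
 [ 88  87  82  82  86  79  85  81  83  88  75  95 167 237 241]
 [ 92  87  90  89 110 164 154 126 125 124 120 103 136 232 243]
 [ 87  88  90  90  95 124 133 125 126 162 179 143 163 238 244]
 [ 89  90  89  92  86  91  90  88  93  96 100  92 129 232 243]
 [ 86  85  83  86  84  83  85  86  84  82  80  82 153 236 242]
 [ 87  86  86  89  87  92  91  88  89  84  78  96 194 243 242]
 [ 84  83  88  86  86  89  86  87  90  82  83  94 187 240 240]
 [ 88  91  93  94  93  91  89  86  95  90 102 123 227 245 240]
 [ 87  93  99  91  91  92  92  88  83  88 100 224 249 242 239]]
```

```bash
python3 -m creep '[[0,-36,-45,0,0,0,0],[0,-36,-45,0,0,0,0],[0,-36,-45,0,0,0,0],[0,-36,-45,0,0,0,0],[0,-36,-45,0,0,0,0]]' 20
python3 -m creep '[[0,-36,-45,0,0,0,0],[0,-36,-45,0,0,0,0],[0,-36,-45,0,0,0,0],[0,-36,-45,0,0,0,0],[0,-36,-45,0,0,0,0]]'
python3 -m creep '[[0,-36,-45,0,0,0,0],[0,-36,-45,0,0,0,0],[0,-36,-45,0,0,0,0],[0,-36,-45,0,0,0,-0.14],[0,0,0,0,0,0,-0.14]]'
cat > go.py <<'E'
from h import *
import sys
from scipy.spatial.transform import Rotation as Ro
# args: target x y z yaw(deg) of tool x
def show(*a):
    s=sense(); R=Ro.from_quat(s["ee_rot"]); M=R.as_matrix()
    print("t",s["time"],"pos",np.round(s["tool_pos"],1),"xt yaw",np.degrees(np.arctan2(M[1,0],M[0,0])).round(2),"j",np.round(s["joints"],2),"F",np.round(s["contact_force"],1),"w",round(s["width"],1))
    if a: 
        d=np.array(a[:3])-s["tool_pos"]; print("tool delta",np.round(M.T@d,1),"tilt z",M[:,2].round(4))
show(*map(float,sys.argv[1:]))
E
python3 go.py 460.8 -226.4 77
```

```text
time: 1.48
tool_pos: [284.1, 271.2, 231.6]
ee_rot: [0.164, 0.986, 0.0, 0.0]
contact_force: [1.6, -0.1, 0.0]
width: 0.5
grip_force: 0.0
time: 2.1
tool_pos: [381.6, -0.2, 231.7]
ee_rot: [0.164, 0.986, 0.0, 0.001]
contact_force: [-0.1, -0.5, 0.3]
width: 0.3
grip_force: 0.0
time: 2.72
tool_pos: [460.1, -218.8, 230.8]
ee_rot: [0.025, 1.0, -0.0, 0.0]
contact_force: [-0.4, 0.0, -0.3]
width: 0.1
grip_force: 0.0
t 2.725 pos [ 460.1 -218.8  230.8] xt yaw 177.17 j [-0.47  0.22  1.71 -0.    1.21 -1.99] F [-0.4  0.  -0.3] w 0.1
tool delta [ -1.   -7.4 153.8] tilt z [ 5.e-04 -9.e-04 -1.e+00]
```

```bash
python3 -m creep '[[0,-1,-7.4,40,0,0,0],[0,0,0,45,0,0,0],[0,0,0,43,0,0,0],[0,0,0,0,0,0,0]]'
python3 go.py 460.8 -226.4 77
python3 - <<'E'
from h import *
o=[]
for c,(u,v) in (("scene",(250,165)),("top",(270,150))):
    i=grab_frame(c)["img"][v:v+75,u:u+65,::-1]; o.append(cv2.resize(i,None,fx=6,fy=6,interpolation=cv2.INTER_CUBIC))
cv2.imwrite("pics/c1.png",np.hstack(o))
E
```

```text
time: 3.22
tool_pos: [457.5, -221.6, 100.8]
ee_rot: [0.025, 1.0, 0.002, -0.003]
contact_force: [1.0, -0.3, 0.7]
width: 0.1
grip_force: 0.0
t 3.225 pos [ 457.5 -221.6  100.8] xt yaw 177.14 j [-0.47  0.34  1.9   0.    0.91 -1.99] F [ 1.  -0.3  0.7] w 0.1
tool delta [-3.6 -4.7 23.8] tilt z [-0.0065  0.0034 -1.    ]
```

View pics/c1.png

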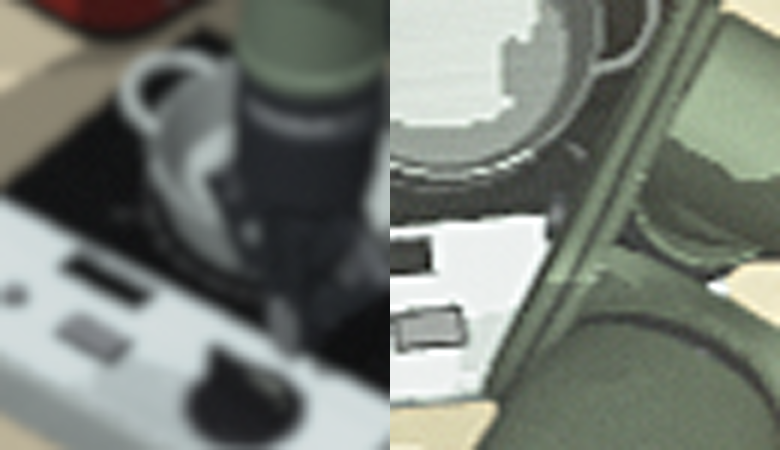

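The left half (scene) shows the shut fingertips just behind and above the knob at about (285,325). The right half (top) shows the arm hiding the knob.

```bash
python3 -m creep '[[0,-3.6,-4.7,0,0,0,0],[0,0,0,12,0,0,0],[0,0,0,12,0,0,0],[0,0,0,0,0,0,0]]'
python3 go.py 460.8 -226.4 77
```

```text
time: 3.82
tool_pos: [462.1, -227.0, 78.0]
ee_rot: [0.025, 1.0, 0.001, -0.001]
contact_force: [-0.5, 0.2, -0.4]
width: -0.5
grip_force: 0.0
t 3.825 pos [ 462.1 -227.    78. ] xt yaw 177.15 j [-0.48  0.38  1.91  0.    0.85 -2.  ] F [-0.5  0.2 -0.4] w -0.5
tool delta [1.3 0.6 1.1] tilt z [-0.0026  0.0014 -1.    ]
```

```bash
python3 -m creep '[[0,4,0,0,0,0,0],[0,3,0,0,0,0,0],[0,0,0,0,0,0,0]]'
python3 -m creep '[[0,1.5,0,0,0,0,0],[0,0,0,0,0,0,0]]'
python3 -m creep '[[0,1.5,0,0,0,0,0],[0,0,0,0,0,0,0]]'
```

```text
time: 4.2
tool_pos: [455.8, -227.2, 79.5]
ee_rot: [0.025, 1.0, -0.0, 0.0]
contact_force: [-0.1, 0.2, -0.2]
width: 0.3
grip_force: 0.0
time: 4.45
tool_pos: [454.5, -227.1, 79.4]
ee_rot: [0.025, 1.0, 0.0, 0.0]
contact_force: [0.7, 0.0, 0.4]
width: 0.3
grip_force: 0.0
time: 4.7
tool_pos: [453.5, -227.2, 79.4]
ee_rot: [0.025, 1.0, -0.0, 0.001]
contact_force: [0.2, 0.2, 0.8]
width: 0.1
grip_force: 0.7
```

```bash
python3 -m creep '[[0,1.5,0,2,0,0,0],[0,0,0,0,0,0,0]]'
python3 -m creep '[[0,1.5,0,0,0,0,0],[0,0,0,0,0,0,0]]'
```

```text
time: 4.95
tool_pos: [453.2, -227.6, 77.9]
ee_rot: [0.025, 1.0, -0.001, 0.002]
contact_force: [4.6, -1.1, 2.3]
width: -0.2
grip_force: 2.6
time: 5.2
tool_pos: [453.0, -227.6, 78.0]
ee_rot: [0.025, 1.0, -0.001, 0.003]
contact_force: [7.8, -0.4, 0.3]
width: 0.2
grip_force: 4.2
```

```bash
python3 -m creep '[[0,3.8,-2.3,0,0,0,0.15],[0,0,0,0,0,0,0]]'; python3 go.py
python3 -m creep '[[0,3.8,-2.3,0,0,0,0.15],[0,0,0,0,0,0,0]]'; python3 go.py
```

```text
time: 5.45
tool_pos: [452.1, -229.7, 78.3]
ee_rot: [0.101, 0.995, -0.0, 0.007]
contact_force: [16.8, 3.0, -4.7]
width: 0.2
grip_force: 7.6
t 5.45 pos [ 452.1 -229.7   78.3] xt yaw 168.35 j [-0.5   0.36  1.94  0.01  0.83 -1.87] F [16.8  3.  -4.7] w 0.2
time: 5.7
tool_pos: [442.7, -230.8, 77.5]
ee_rot: [0.173, 0.985, -0.0, 0.001]
contact_force: [4.7, 0.4, 0.6]
width: 0.1
grip_force: 1.9
t 5.7 pos [ 442.7 -230.8   77.5] xt yaw 160.04 j [-0.5   0.36  1.95  0.    0.83 -1.73] F [4.7 0.4 0.6] w 0.1
```

```bash
cat > snap.py <<'E'
from h import *
import sys
i=grab_frame("scene")["img"][205:255,265:325,::-1]; cv2.imwrite(f"pics/{sys.argv[1]}.png",cv2.resize(i,None,fx=10,fy=10,interpolation=cv2.INTER_CUBIC))
E
python3 snap.py d1; python3 go.py
```

```text
t 5.75 pos [ 442.7 -230.8   77.5] xt yaw 160.08 j [-0.5   0.36  1.95  0.    0.83 -1.73] F [ 4.6 -0.5  1.5] w 0.0
```

View pics/d1.png

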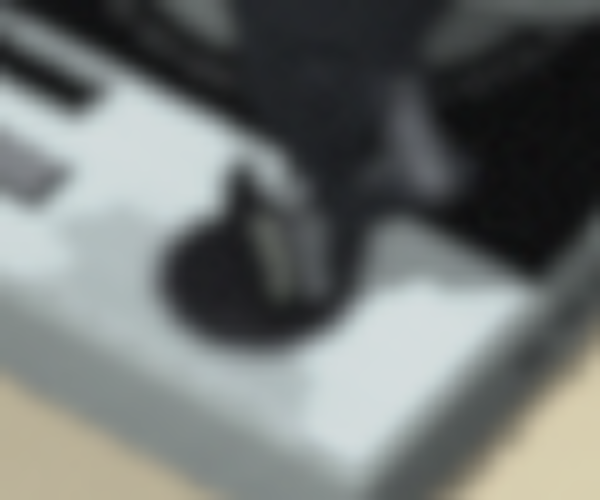

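The white line shows from about (262,225) to (285,298) in the crop, with the fingertip flush against the bar on its right.

```bash
cat > ang.py <<'E'
from h import *
import sys
f=grab_frame("scene"); a=list(map(float,sys.argv[1:]))
P=[bp(f,(a[i]+.5)/10-.5+265,(a[i+1]+.5)/10-.5+205,92)[:2] for i in (0,2)]
d=P[1]-P[0]; print(P,np.degrees(np.arctan2(d[1],d[0])))
E
python3 ang.py 262 225 285 298
```

```text
[array([ 433.28477434, -209.99865012]), array([ 414.49960196, -236.94557922])] -124.88102273424443
```

```bash
cat > tgt.py <<'E'
from go import *
E
cat > tgt.py <<'E'
from h import *
import sys
from scipy.spatial.transform import Rotation as Ro
s=sense(); M=Ro.from_quat(s["ee_rot"]).as_matrix(); y0=np.degrees(np.arctan2(M[1,0],M[0,0]))
print("now",np.round(s["tool_pos"],1),y0.round(1),"F",np.round(s["contact_force"],1))
for b in map(float,sys.argv[1:]):
    B=np.radians(b); p=np.array([np.cos(B),np.sin(B)]); x=np.array([-p[1],p[0]])*-1; x=np.array([p[1],-p[0]])
    T=np.append(np.array([437,-204])+22*p-17.5*x,77); y=np.degrees(np.arctan2(x[1],x[0]))
    print(b,"tcp",T.round(1),"delta",(M.T@(T-s["tool_pos"])).round(1),"rz",-np.radians((y-y0+180)%360-180).round(3))
E
python3 tgt.py -118 -123 -143
```

```text
now [ 442.6 -230.8   77.5] 160.1 F [ 4.2 -0.8  1.6]
-118.0 tcp [ 442.1 -231.6   77. ] delta [ 0.2 -1.   0.5] rz 0.141
-123.0 tcp [ 439.7 -232.    77. ] delta [ 2.4 -2.1  0.5] rz 0.228
-143.0 tcp [ 430.  -231.2   77. ] delta [11.8 -4.7  0.5] rz 0.577
```

```bash
python3 -m creep '[[0,0,-1,0,0,0,0.14],[0,0,0,0,0,0,0]]'; python3 tgt.py -123
python3 -m creep '[[0,3.5,-2.4,0,0,0,0.15],[0,0,0,0,0,0,0]]'; python3 tgt.py -143
python3 -m creep '[[0,3.5,-2.4,0,0,0,0.15],[0,0,0,0,0,0,0]]'; python3 tgt.py -143
```

```text
time: 6.05
tool_pos: [441.5, -231.7, 77.4]
ee_rot: [0.241, 0.97, -0.0, 0.0]
contact_force: [2.6, -1.0, 2.7]
width: 0.0
grip_force: 1.7
now [ 441.5 -231.7   77.4] 152.1 F [ 2.6 -1.   2.7]
-123.0 tcp [ 439.7 -232.    77. ] delta [ 1.5 -1.1  0.4] rz 0.089
time: 6.3
tool_pos: [439.8, -233.0, 77.7]
ee_rot: [0.314, 0.95, -0.0, 0.003]
contact_force: [8.8, -2.8, -2.5]
width: 0.2
grip_force: 4.2
now [ 439.8 -233.    77.7] 143.5 F [ 8.8 -2.8 -2.5]
-143.0 tcp [ 430.  -231.2   77. ] delta [ 9.  -4.5  0.6] rz 0.287
time: 6.55
tool_pos: [432.5, -231.7, 77.1]
ee_rot: [0.383, 0.924, -0.0, -0.001]
contact_force: [0.7, 0.1, 0.8]
width: 0.4
grip_force: 0.5
now [ 432.5 -231.7   77.1] 134.9 F [0.7 0.1 0.8]
-143.0 tcp [ 430.  -231.2   77. ] delta [ 2.1 -1.4  0.1] rz 0.138
```

```bash
python3 snap.py d2; python3 tgt.py -150 -173
```

```text
now [ 431.6 -231.2   76.8] 134.9 F [ 0.1  0.5 -0. ]
-150.0 tcp [ 426.7 -230.2   77. ] delta [ 4.2 -2.8 -0.2] rz 0.261
-173.0 tcp [ 417.3 -224.1   77. ] delta [15.2 -5.1 -0.2] rz 0.662
```

View pics/d2.png

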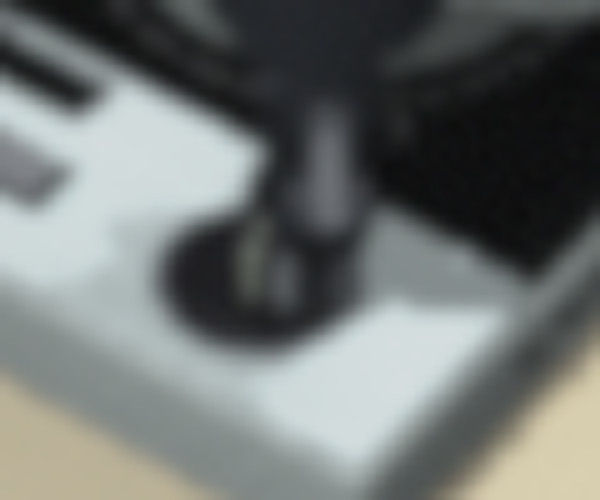

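```bash
python3 ang.py 262 222 246 298
```

```text
[array([ 434.27891827, -209.08513302]), array([ 406.03177395, -228.30208915])] -145.7719580093219
```

The line now runs from about (262,222) to (246,298), or −146°. With no contact force left, the knob is at stop 2 (nominally −153°).

```bash
python3 -m creep '[[0,4.2,-2.8,0,0,0,0.18],[0,0,0,0,0,0,0.08],[0,0,0,0,0,0,0]]'; python3 tgt.py -150
python3 -m creep '[[0,3.5,-2.4,0,0,0,0.15],[0,0,0,0,0,0,0]]'; python3 tgt.py -165
```

```text
time: 7.02
tool_pos: [427.4, -230.8, 76.9]
ee_rot: [0.5, 0.866, -0.0, -0.001]
contact_force: [0.4, -2.6, -2.1]
width: 0.0
grip_force: 1.7
now [ 427.4 -230.8   76.9] 120.0 F [ 0.4 -2.6 -2.1]
-150.0 tcp [ 426.7 -230.2   77. ] delta [ 1.  -0.3 -0.1] rz 0.0
time: 7.28
tool_pos: [425.7, -231.0, 77.3]
ee_rot: [0.563, 0.826, -0.001, 0.003]
contact_force: [4.1, -8.0, -5.5]
width: -0.1
grip_force: 4.8
now [ 425.7 -231.    77.3] 111.4 F [ 4.1 -8.  -5.5]
-165.0 tcp [ 420.3 -226.6   77. ] delta [ 6.1 -3.5  0.3] rz 0.112
```

```bash
python3 -m creep '[[0,3.5,-2.4,0,0,0,0.12],[0,0,0,0,0,0,0]]'; python3 tgt.py -173
```

```text
time: 7.52
tool_pos: [420.0, -226.1, 77.0]
ee_rot: [0.612, 0.791, -0.0, -0.001]
contact_force: [0.2, -0.6, 0.4]
width: -0.2
grip_force: 0.2
now [ 420.  -226.1   77. ] 104.5 F [ 0.2 -0.6  0.4]
-173.0 tcp [ 417.3 -224.1   77. ] delta [ 2.7 -2.1  0. ] rz 0.131
```

```bash
python3 tgt.py -180; python3 snap.py d3
```

```text
now [ 420.  -226.1   77. ] 104.5 F [ 0.2 -0.6  0.4]
-180.0 tcp [ 415.  -221.5   77. ] delta [ 5.7 -3.7  0. ] rz 0.253
```

View pics/d3.png

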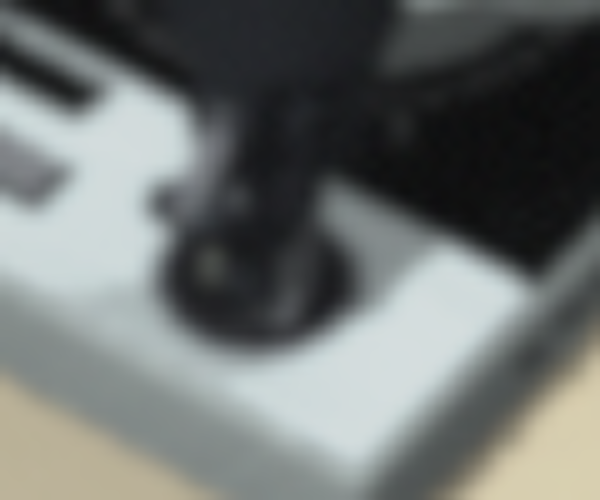

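The pointer tip's white end shows near (208,268), on the left of the skirt.

```bash
python3 ang.py 262 222 208 268
python3 -m creep '[[0,5.7,-3.7,0,0,0,0.18],[0,0,0,0,0,0,0.07],[0,0,0,0,0,0,0]]'; python3 tgt.py -180
```

```text
[array([ 434.27891827, -209.08513302]), array([ 407.37797934, -210.89942114])] -176.14162649391517
time: 8.0
tool_pos: [416.1, -222.7, 77.4]
ee_rot: [0.706, 0.708, -0.0, 0.001]
contact_force: [1.4, -4.9, -2.1]
width: -0.2
grip_force: 2.5
now [ 416.1 -222.7   77.4] 90.2 F [ 1.4 -4.9 -2.1]
-180.0 tcp [ 415.  -221.5   77. ] delta [ 1.2 -1.1  0.4] rz 0.004
```

```bash
python3 -m creep '[[0,3.5,-2.4,0,0,0,0.15],[0,0,0,0,0,0,0]]'; python3 -m creep '[[0,2,-1.2,0,0,0,0.07],[0,0,0,0,0,0,0]]'; python3 tgt.py -195
```

```text
time: 8.25
tool_pos: [413.6, -219.2, 77.4]
ee_rot: [0.757, 0.653, -0.0, 0.001]
contact_force: [0.8, -5.3, 0.3]
width: -0.0
grip_force: 2.0
time: 8.5
tool_pos: [411.9, -215.6, 77.1]
ee_rot: [0.779, 0.626, -0.0, -0.001]
contact_force: [0.5, -1.2, -0.4]
width: 0.2
grip_force: 0.2
now [ 411.9 -215.6   77.1] 77.6 F [ 0.5 -1.2 -0.4]
-195.0 tcp [ 411.2 -215.2   77. ] delta [ 0.2 -0.7  0.1] rz 0.045
```

```bash
python3 -m creep '[[0,0.6,-0.4,0,0,0,0.03],[0,0,0,0,0,0,0]]';python3 tgt.py -198; python3 snap.py d4
```

```text
time: 8.75
tool_pos: [411.9, -215.1, 77.1]
ee_rot: [0.789, 0.614, -0.0, -0.001]
contact_force: [-0.2, 0.1, 0.8]
width: 0.4
grip_force: 0.0
now [ 411.9 -215.1   77.1] 75.8 F [-0.2  0.1  0.8]
-198.0 tcp [ 410.7 -213.8   77. ] delta [ 0.9 -1.5  0.1] rz 0.066
```

View pics/d4.png

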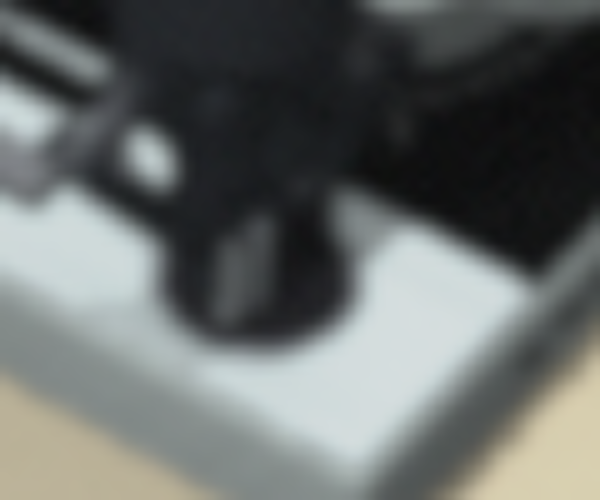

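The fingers hide the bar. I back off from it, lift, and look again.

```bash
python3 -m creep '[[0,-6,0,0,0,0,0],[0,0,0,-25,0,0,0],[0,0,0,-35,0,0,0]]'; python3 go.py 417 -109 120
```

```text
time: 9.18
tool_pos: [410.1, -221.3, 137.2]
ee_rot: [0.789, 0.614, -0.0, -0.001]
contact_force: [0.7, -0.5, -0.7]
width: 0.3
grip_force: 0.0
t 9.175 pos [ 410.1 -221.3  137.2] xt yaw 75.74 j [-0.52  0.24  1.94  0.    0.96 -0.27] F [ 0.7 -0.5 -0.7] w 0.3
tool delta [110.6 -20.9  17.3] tilt z [-0.0024  0.0015 -1.    ]
```

```bash
python3 -m creep '[[0,55,-10,0,0,0,0],[0,55,-10,0,0,0,0],[0,0,0,0,0,0,0]]'; python3 go.py 417 -109 80; python3 snap.py d5
```

```text
time: 9.55
tool_pos: [418.2, -107.3, 137.4]
ee_rot: [0.788, 0.616, 0.0, -0.0]
contact_force: [-0.4, -0.5, 0.2]
width: 0.1
grip_force: 0.0
t 9.55 pos [ 418.2 -107.3  137.4] xt yaw 76.02 j [-0.28  0.19  2.01  0.    0.94 -0.03] F [-0.4 -0.5  0.2] w 0.1
tool delta [-2.  -0.8 57.4] tilt z [-3.e-04  8.e-04 -1.e+00]
```

View pics/d5.png

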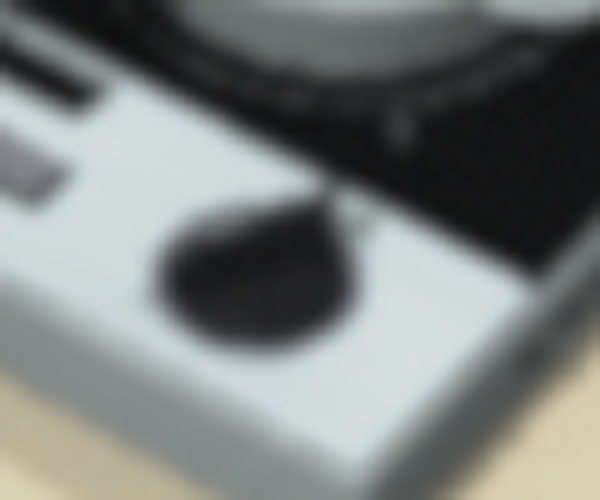

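The bar's tail is now at about (328,192) and the pointer end with the white line is at about (185,232).

```bash
python3 ang.py 328 192 185 232; python3 ang.py 255 216 190 232
```

```text
[array([ 458.95370059, -214.87254947]), array([ 414.00218072, -194.78385924])] 155.92028527072154
[array([ 434.72405709, -205.67258802]), array([ 415.10453867, -195.91046728])] 153.5463535370632
```

The reading is 154°, and the last two were also about 7° high, so the knob is at stop 4 (nominally 147°). Now the start key.

```bash
python3 -m creep '[[0,-2,-0.8,30,0,0,0],[0,0,0,32,0,0,0],[0,0,0,0,0,0,0]]'; python3 -m creep '[[0,0,0,3,0,0,0],[0,0,0,2,0,0,0],[0,0,0,2,0,0,0],[0,0,0,0,0,0,0]]'; python3 go.py 416.5 -108.8 64
```

```text
time: 10.07
tool_pos: [415.7, -112.4, 73.7]
ee_rot: [0.79, 0.613, -0.002, -0.002]
contact_force: [0.0, 1.1, 0.5]
width: 0.2
grip_force: 0.0
time: 10.58
tool_pos: [417.4, -111.6, 68.5]
ee_rot: [0.789, 0.614, 0.0, 0.0]
contact_force: [0.2, 0.2, -0.1]
width: -0.0
grip_force: 0.0
t 10.575 pos [ 417.4 -111.6   68.5] xt yaw 75.74 j [-0.29  0.28  2.11  0.    0.75 -0.04] F [ 0.2  0.2 -0.1] w -0.0
tool delta [ 2.5 -1.6  4.5] tilt z [ 5.e-04 -0.e+00 -1.e+00]
```

```bash
python3 -m creep '[[0,2.4,-1.5,0,0,0,0],[0,0,0,2,0,0,0],[0,0,0,2,0,0,0],[0,0,0,0,0,0,0]]'; python3 -m creep '[[0,0,0,1.5,0,0,0],[0,0,0,0,0,0,0]]';  python3 -m creep '[[0,0,0,1.5,0,0,0],[0,0,0,0,0,0,0]]'
```

```text
time: 11.08
tool_pos: [416.4, -108.6, 64.3]
ee_rot: [0.79, 0.614, 0.0, -0.0]
contact_force: [-0.1, 2.6, 4.8]
width: -0.0
grip_force: 2.0
time: 11.32
tool_pos: [416.5, -108.6, 63.9]
ee_rot: [0.79, 0.614, 0.0, -0.0]
contact_force: [-3.2, 3.7, 15.0]
width: 0.0
grip_force: 7.3
time: 11.58
tool_pos: [416.6, -108.6, 63.6]
ee_rot: [0.79, 0.614, 0.0, 0.0]
contact_force: [-5.2, 5.4, 27.6]
width: -0.1
grip_force: 13.8
```

Force rises steeply at z ≈ 64, so the key is on its stop. I release it and retract.

```bash
python3 -m creep '[[0,0,0,-10,0,0,0],[0,0,0,-40,0,0,0],[0,0,0,-50,0,0,0],[0,0,0,0,0,0,0],[0,0,0,0,0,0,0]]'; python3 snap.py d6; python3 -c "
from h import *
i=grab_frame('scene')['img'][165:275,220:350,::-1];cv2.imwrite('pics/e1.png',cv2.resize(i,None,fx=5.4,fy=5.4,interpolation=cv2.INTER_CUBIC))"
```

```text
time: 12.2
tool_pos: [415.9, -109.0, 160.7]
ee_rot: [0.789, 0.614, -0.0, -0.0]
contact_force: [-0.9, 0.8, 0.2]
width: -0.0
grip_force: 0.0
```

View pics/e1.png

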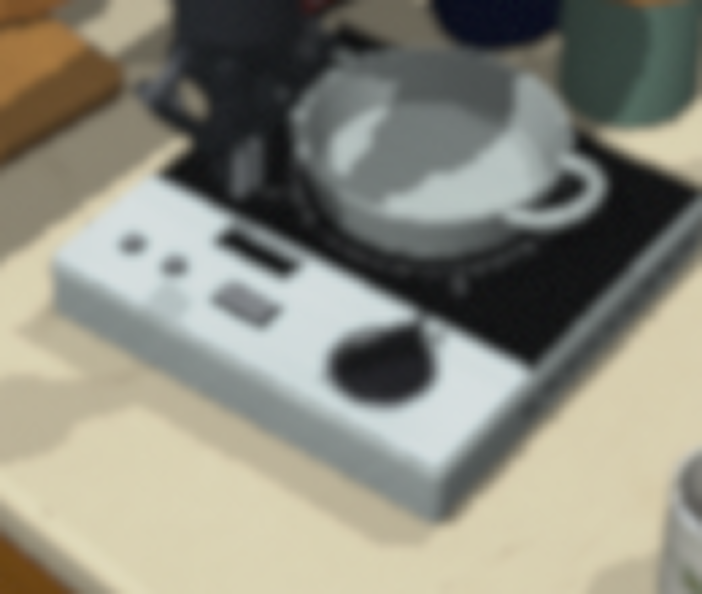

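The start key at (247,303) is up, the knob at (382,360) is unchanged, the pan has not moved, and the arm is clear.

```bash
python3 -c "
from bench import *
print(finish_job())"
```

```text
the job is handed in; nothing more can be done
None
```

I turned the knob four clicks clockwise with the shut fingertips, pressed the start key to its stop and let it spring back, then handed the job in at about 12 s; the hand-in returned no verdict.

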